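# Take the reading lantern off its charging dock and stand it on the books

## Robot

A 6-joint arm with a two-finger parallel gripper is mounted at the origin on the work surface. World frame = base frame: x ahead of the robot, y to its left, z up, the work surface at z = 0. Lengths are in m, angles in rad, forces in N, time in s.
With the tool pointing down it reaches from about 0.35 to 0.975 m from the base axis. Payload 4.9 kg.
Tool frame: the origin (TCP) lies between the finger pads; the fingertips stand 14 mm ahead of it and the grasp point (between the pads) lies 5 mm behind it (manip.tcp_to_tips is the distance from the TCP to the fingertips, in m); z points along the fingers, y is the line along which they close (so a half turn about z gives the same grasp; the last joint's range is limited). The gripper opens to 85 mm and grips with 20 to 120 N. Pads are 22 mm wide; open, the fingers measure 114 mm over their backs; the gripper's body (76 mm by 85 mm) begins 54 mm behind the grasp point. The pads swing forward as they close: fully open they stand 13 mm farther back than shut.
Start: joints at [1.146, 0.053, 1.613, -0, 1.476, -0.119], TCP at [0.188, 0.596, 0.223] pointing down, gripper open.
Joint ranges: [-3.01, 3.01], [-1.01, 2.22], [0.06, 2.58], [-1.02, 4.17], [0.09, 2.62], [-3.14, 3.14]. Speed limits (rad/s): [2.57, 2.57, 3.14, 3.14, 3.14, 3.14].

## Interface

Orientations are given as a unit quaternion [w, x, y, z].
In Python, from plant import manip gives the robot as it stands.
- The arm moves only by the tool servo_tool, never from a script. Its argument "moves" is a list that holds one entry, the list of rows, each a list of 7 numbers: the shift along the tool's x, y, z in mm, then the turn, a rotation vector about the tool's x, y, z in degrees, then the finger opening in mm, from 0 to 85.4. In form: [[[x, y, z, ax, ay, az, fingers], ...]]. A call has 1 to 12 rows; each row shifts and turns the commanded pose from where the row before left it, along the tool's axes as they then stand; what a row does not reach is not made up. A row lasts 1/8 s, in which the tool goes at most 62.5 mm and 10.7 degrees, less where a joint would pass 70% of its speed; a pose out of reach is approached as far as the arm can. A call with a gripper value outside its range is refused whole. The fingers move at their own pace and stop on an object; the grip force is fixed at half the most. Time passes only in rows, so rows that do not move let the fingers close. It gives the time, the measured TCP pose, the force, the opening and the grip force at its end, in the units of the state.
- manip.state(): the state, without advancing time (a new reading comes with each control period).
- manip.grab_frame(name): name is "side" or "top" or "wrist"; returns a dict with "image" (400x640x3 uint8, blue, green, red), "mtx" (3x3 intrinsics, pixels), "dist_coeffs" ([k1, k2, p1, p2, k3] as OpenCV has them; the pictures are not rectified), "eye" and "rotation" of the camera in the world. Camera axes: x right, y down, z forward; pixel columns grow to the right and rows downward; lengths in m; the calibration is good to about 2 mm. A picture is of the moment at which its call begins. There is no depth.
- manip.job_done(): hands the job in; it is judged then, once.
The state is a dict: "time": time; "joint_pos": joint angles; "joint_vel": joint speeds; "joint_efforts": joint torques, N m; "tool_pos": TCP position; "tool_rot": TCP orientation; "contact_force": force on the tool from outside, world axes, zero at the start; "ft_torque": the same for the moment, N m; "gripper_width": opening from 0.0 (shut) to 1.0 (fully open); "grasp_force": force on a finger pad.
Only numpy, scipy, OpenCV 4.12 (cv2) and the standard library are available. Lean on these libraries where they do the work, as an engineer would, in place of code of your own. Each camera call takes 0.05 s, during which the arm holds its last target. There are 200 camera calls.

## Task

Take the reading lantern by its handle, slide it along its charging dock without lifting, out from under the retaining lips to the ring-marked end, then lift it off and stand it upright on the cork coaster on top of the pile of books beside the dock. The height of the pile is unknown: lower the lantern very slowly until you feel the books carry it, without dropping it or pressing it hard onto them, and only then let go. Leave the mug, the figurine and the picture frame where they are.

Things in the scene. Friction and masses are not known exactly. Their poses are not given: they have to be found in the camera images.
- lantern: Reading lantern, about 0.45 kg (varies), 196 mm tall. Origin: centre of its underside; z up. Round brass foot 90 mm across, 6 mm thick; round black and white body up to 64 mm across and z = 145 mm; on top a rigid carrying handle (see grip) on two 10 x 6 mm brass uprights at y = -35 and +35 mm.
- grip (a point): Centre of the lantern's handle, 187 mm above the underside of the foot: a straight dark wooden bar along the lantern's y axis, 96 mm long, 16 mm wide (x), 18 mm high, from z = 178 to 196 mm; 64 mm free between its uprights, 33 mm free under it.
- dock: Fixed charging dock, black and aluminium, 112 mm (x) by 185 mm (y), 22 mm high. Origin: centre of its underside. A channel along its y axis, 96 mm wide and 169 mm long, floor at z = 8 mm, holds the lantern's foot. The lantern starts at the lipped charging end, axis at y = -37 to -29 mm, and slides towards +y.
- lips (a point): Point on the dock's centre line where the two retaining lips end, y = -7.5 mm, at their top, z = 22 mm. From here to the closed -y end the lips reach over the foot's edges (76 mm free between them, underside 4 mm above the foot), so it cannot be lifted there; it is clear once the lantern's axis is beyond y = +22 mm of the dock.
- liftoff (a point): Centre of the white ring on the dock's channel floor: dock y = +37.5 mm, z = 8 mm; the lantern's axis belongs about here before it is lifted. Side walls and end stop here are 18 mm high and open above; the foot meets the stop with the lantern's axis at y = +39.5 mm.
- slip: Fixed green desk slip, 250 mm (x) by 190 mm (y), 3 mm thick; origin: centre of its underside. On it a fixed pile of closed books (top one 204 mm along x, 144 mm along y), and on that a cork coaster 100 mm across, centred above this origin. The pile's height is not reported: the coaster's top, where the lantern is to stand, is 22 to 70 mm above the desk.
- mug: Blue ceramic mug, bystander, 76 mm across, 90 mm high, its handle roughly towards the robot; origin: centre of its underside.
- figurine: Dark metal figurine, bystander, 56 mm across, 98 mm high; origin: centre of its underside.
- frame: Standing wooden picture frame, bystander, 150 mm wide (y), 110 mm high; origin: centre of its lower edge.
Things that resemble listed ones, but are neither listed nor needed, are in the scene too. What is shaped like the lantern but red or turquoise is not meant.

How it is judged:
On the way, in this order (a step that is already met when the one before it is completed fails the run):
1. the lantern has been slid to the ring-marked end of the dock (its axis over 28 mm along the dock's y), still down in the channel (foot less than 4 mm off its floor) and upright (y of lantern in the frame of dock between 0.028 and 0.045 m and z of lantern in the frame of dock below 0.012 m and angle between lantern's own z axis and vertical below 0.12 rad), for 0.1 s.
2. the lantern is lifted off the dock, its foot over 25 mm above the channel floor (z of lantern in the frame of dock above 0.033 m), for 0.1 s.
3. the lantern rests still and upright on the coaster (over 1 N) while the fingers still hold it (over 1 N) (contact force between lantern and slip above 1 N and contact force between the fingers and lantern above 1 N and linear speed of lantern below 0.03 m/s and horizontal distance between lantern and slip below 0.025 m and angle between lantern's own z axis and vertical below 0.12 rad), for 0.08 s.
At the end, for the whole second after the job is handed in: The lantern stands at rest and upright (within 0.06 rad) on the coaster on the pile of books, its axis within 25 mm of the coaster's centre, and released (horizontal distance between lantern and slip below 0.025 m and z of lantern in the frame of slip between 0.016 and 0.076 m and angle between lantern's own z axis and vertical below 0.06 rad and linear speed of lantern below 0.02 m/s and angular speed of lantern below 0.1 rad/s and contact force between lantern and slip above 1 N); the robot touches nothing.
It fails at once if the lantern is dropped: it moves faster than 0.3 m/s (a fall of about 5 mm) while the robot does not touch it (linear speed of lantern above 0.3 m/s and contact force between each of the fingers, the arm and lantern below 0.05 N).
It fails at once if the lantern is pressed onto the books with more than 45 N (contact force between lantern and slip above 45 N).
It fails at once if the lantern is tipped by more than 0.5 rad (angle between lantern's own z axis and vertical above 0.5 rad).
It fails at once if the mug, the figurine or the picture frame is moved by more than 20 mm (distance of any of mug, figurine, frame from where it was at the start of the episode above 0.02 m).
It also fails if it takes over 58 s, if anything falls off the work surface, if the arm or the gripper's body presses on something with over 40 N, if the wrist force passes 120 N, or if a joint passes its speed limit or range.

## Working session

There is one attempt and no reset: what is moved stays moved. The work goes in short steps, Python scripts to look and compute and a tool call to move; the robot and the scene stay as the last step left them, time stands still between calls to the robot, and variables do not carry over. Pictures are saved under pics/ and viewed, at most 10 in all, crops included, and the job is handed in when it is done.

Besides the shell and the picture viewer there is one more tool, called after "Call:" by a JSON object that holds its "method" and its "body". servo_tool: Moves the arm, as the interface text tells. Its arguments: {"type":"object","properties":{"moves":{"type":"array"}},"required":["moves"]}

```bash
mkdir -p pics; ls; python3 - <<'E'
from plant import manip
import cv2,pickle
s=manip.state();print(s['time'],s['tool_pos'],s['tool_rot'],s['gripper_width'],s['contact_force'])
d={}
for n in("top","side"):
    f=manip.grab_frame(n);d[n]=f;cv2.imwrite(f"pics/{n}0.png",f["image"]);print(n,f["eye"],f["rotation"],f["mtx"],f["dist_coeffs"])
pickle.dump(d,open("f0.pkl","wb"))
E
```

```text
pics
0.0 [0.18786912 0.59542951 0.22158066] [-2.92721249e-04  1.52311253e-01  9.88332050e-01 -9.77830054e-04] 1.0001080936542164 [-0.73200904 -0.92225969 -0.37432968]
top [0.4889406  0.02398568 1.04157683] [-0.04267198  0.70631749 -0.70558198  0.03806276] [[393.81927103   0.         319.6068786 ]
 [  0.         393.81927103 202.14850444]
 [  0.           0.           1.        ]] [-0.0067388  0.         0.         0.         0.       ]
side [ 0.41822639 -0.57262731  0.90322949] [-0.34169174  0.93003482 -0.12607846  0.04884888] [[364.00569915   0.         324.25921561]
 [  0.         364.00569915 201.44262148]
 [  0.           0.           1.        ]] [-0.03517705  0.          0.          0.          0.        ]
```

View pics/top0.png

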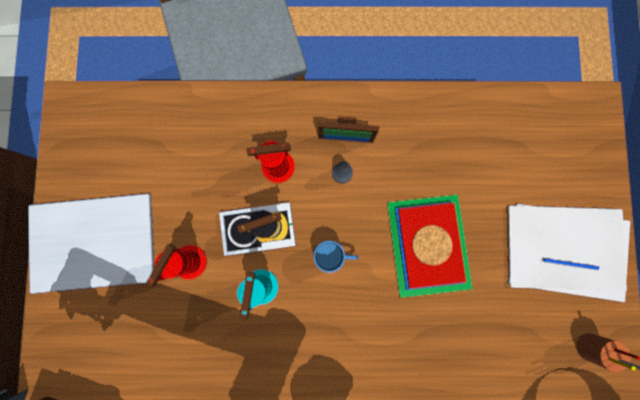

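View pics/side0.png

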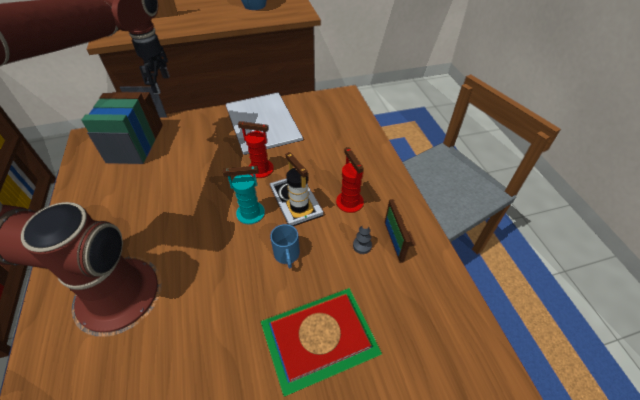

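Top view: the black/white lantern with its brass foot at about (271,227) is in the dock (258,228), with the white ring at the left end (240,231). The others are the red ones at (275,160) and (185,262) and the turquoise one at (258,288). Only the black-and-white lantern in the dock fits the description. The coaster is at (433,245) on a red book, on the green slip. The mug is at (330,257), the figurine at (342,172) and the frame at (347,131). I'll confirm the lantern in an enlarged crop and measure from it.

```bash
cat > h.py <<'E'
import numpy as np,cv2,pickle
from scipy.spatial.transform import Rotation as R
def rot(f):
    r=np.array(f["rotation"]);return r if r.shape==(3,3) else R.from_quat(r,scalar_first=True).as_matrix()
def ray(f,p):
    u=cv2.undistortPoints(np.array([[p]],float),f["mtx"],f["dist_coeffs"])[0,0]
    return np.array(f["eye"]),rot(f)@np.array([u[0],u[1],1])
def plane(f,p,z):
    e,d=ray(f,p);return e+d*(z-e[2])/d[2]
def tri(f,p,g,q):
    a,d=ray(f,p);b,c=ray(g,q)
    s=np.linalg.lstsq(np.c_[d,-c],b-a,rcond=None)[0];P,Q=a+s[0]*d,b+s[1]*c
    return (P+Q)/2,np.linalg.norm(P-Q)
def proj(f,P):
    M=rot(f).T;return cv2.projectPoints(np.array([P],float),cv2.Rodrigues(M)[0],-M@np.array(f["eye"]),f["mtx"],f["dist_coeffs"])[0][0,0]
E
python3 - <<'E'
from h import *
d=pickle.load(open("f0.pkl","rb"));t,s=d["top"],d["side"]
print(plane(t,(258,228),.022),plane(t,(433,245),.04),proj(s,[.188,.596,.22]),proj(t,[.188,.596,.22]))
a=cv2.resize(t["image"][190:265,210:310],None,fx=8,fy=8,interpolation=cv2.INTER_CUBIC)[:300*2,:800]
cv2.imwrite("pics/c1.png",a)
b=cv2.resize(s["image"][145:230,255:345],None,fx=7,fy=7,interpolation=cv2.INTER_CUBIC);cv2.imwrite("pics/c2.png",b)
for n,f in d.items():
    h=cv2.cvtColor(f["image"],cv2.COLOR_BGR2HSV)
    for nm,lo,hi in(("green",(50,120,60),(75,255,255)),("cork",(8,60,120),(22,170,255))):
        m=cv2.inRange(h,lo,hi)
        if nm=="cork":
            m[:, :]=m; k=np.zeros_like(m); c=(433,245) if n=="top" else (320,333); cv2.circle(k,c,28,255,-1); m&=k
        cs=max(cv2.findContours(m,0,2)[0],key=cv2.contourArea);print(n,nm,cv2.contourArea(cs),cv2.minAreaRect(cs),cv2.boxPoints(cv2.minAreaRect(cs)).round(1).tolist())
        if nm=="cork":print(cv2.fitEllipse(cs))
E
```

```text
[0.53843142 0.19017177 0.022     ] [ 0.49512505 -0.25590998  0.04      ] [163.78505408  91.20862958] [ 36.80342825 397.74804203]
top green 6703.0 ((429.28167724609375, 245.3624725341797), (96.74383544921875, 72.49179077148438), 82.40535736083984) [[387.0, 202.1999969482422], [458.79998779296875, 192.60000610351562], [471.6000061035156, 288.5], [399.70001220703125, 298.1000061035156]]
top cork 1166.5 ((432.0, 244.5), (39.0, 38.0), 90.0) [[413.0, 225.0], [451.0, 225.0], [451.0, 264.0], [413.0, 264.0]]
((431.85321044921875, 244.76319885253906), (37.90647506713867, 39.445648193359375), 138.6590118408203)
side green 7521.5 ((317.22418212890625, 339.189697265625), (77.99603271484375, 106.35823059082031), 66.80140686035156) [[253.0, 324.29998779296875], [350.70001220703125, 282.3999938964844], [381.5, 354.1000061035156], [283.70001220703125, 396.0]]
side cork 1282.5 ((319.0, 333.0), (40.0, 40.0), 90.0) [[299.0, 313.0], [339.0, 313.0], [339.0, 353.0], [299.0, 353.0]]
((319.1297912597656, 333.2837219238281), (40.324642181396484, 40.73866653442383), 54.88454055786133)
```

View pics/c1.png

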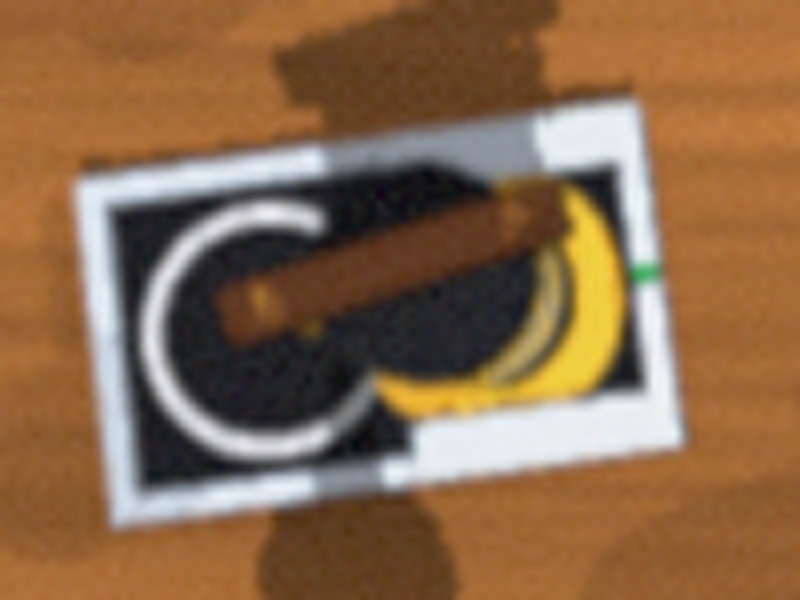

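View pics/c2.png

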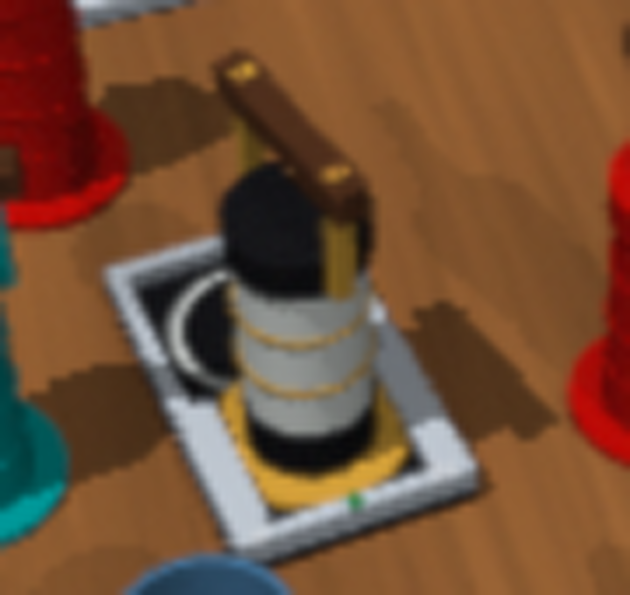

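The crop confirms the black/white lantern with brass foot in the dock: handle dots at top-crop (263,300) and (515,215), side-crop (243,70) and (337,174). The dock's top corners are (75,180), (637,97), (687,450), (112,528). The handle is turned relative to the dock.

```bash
python3 - <<'E'
from h import *
d=pickle.load(open("f0.pkl","rb"));t,s=d["top"],d["side"]
T=lambda x,y:(210+(x+.5)/8-.5,190+(y+.5)/8-.5)
S=lambda x,y:(255+(x+.5)/7-.5,145+(y+.5)/7-.5)
for a,b in(((263,300),(243,70)),((515,215),(337,174))):
    print("dot",tri(t,T(*a),s,S(*b)),plane(t,T(*a),.208),plane(s,S(*b),.208))
c=np.array([plane(t,T(*p),.022) for p in((75,180),(637,97),(687,450),(112,528))])
print(c.round(4),np.linalg.norm(np.diff(np.r_[c,c[:1]],axis=0),axis=1));o=c.mean(0)
y=c[0]+c[3]-c[1]-c[2];y/=np.linalg.norm(y);x=np.array([y[1],-y[0],0]);
cs=np.array([plane(s,S(*p),.022) for p in((105,270),(237,547),(478,467))]);print("side corners",cs.round(4))
h=np.array([(plane(t,T(*a),.204)) for a in((263,300),(515,215))])
hm=h.mean(0);print("dock",o,"y dir",y,np.degrees(np.arctan2(y[1],y[0])),"handle",hm,"in dock",(hm-o)@x,(hm-o)@y)
v=h[0]-h[1];print("handle yaw",np.degrees(np.arctan2(v[1],v[0])),np.linalg.norm(v))
print("coaster",tri(t,(431.85,244.76),s,(319.13,333.28)))
print("slip",plane(t,(429.28,245.36),.003),plane(s,(317.22,339.19),.003))
for n,p,q,z in(("mug",(329,257),(286,235),.09),("fig",(342,170),(363,232),.09),("frame",(347,125),(397,205),.11),("teal",(249,295),(241,173),.187),("redL",(163,264),(254,127),.187),("redU",(270,150),(353,160),.187)):print(n,plane(t,p,z).round(3),plane(s,q,z).round(3))
E
```

```text
dot (array([0.53171428, 0.193717  , 0.20391274]), np.float64(0.0003233129950341113)) [0.53134579 0.19290794 0.208     ] [0.53121106 0.18922252 0.208     ]
dot (array([0.55476016, 0.12709339, 0.20230254]), np.float64(0.0006862544332426705)) [0.55397457 0.12643606 0.208     ] [0.5539911  0.12138133 0.208     ]
[[0.5798 0.2928 0.022 ]
 [0.6071 0.1101 0.022 ]
 [0.4927 0.0928 0.022 ]
 [0.4675 0.2775 0.022 ]] [0.18480699 0.11564642 0.18642503 0.11329604]
side corners [[0.4693 0.2732 0.022 ]
 [0.4958 0.0956 0.022 ]
 [0.6081 0.1109 0.022 ]]
dock [0.53676985 0.19329553 0.022     ] y dir [-0.14152796  0.98993426  0.        ] 98.136272547257 handle [0.54291796 0.1603231  0.204     ] in dock 0.0014197028456380731 -0.03351066448356902
handle yaw 108.79992735872447 0.07055498370884222
coaster (array([ 0.49661887, -0.25666797,  0.02725122]), np.float64(0.0016299276628563893))
slip [ 0.49440688 -0.25648741  0.003     ] [ 0.49125641 -0.26100949  0.003     ]
mug [0.466 0.008 0.09 ] [0.475 0.005 0.09 ]
fig [ 0.678 -0.025  0.09 ] [ 0.68  -0.041  0.09 ]
frame [ 0.785 -0.036  0.11 ] [0.799 0.009 0.11 ]
teal [0.388 0.18  0.187] [0.39  0.174 0.187]
redL [0.453 0.367 0.187] [0.454 0.367 0.187]
redU [0.703 0.14  0.187] [0.706 0.142 0.187]
```

Call:
{"method": "servo_tool", "body": {"moves": [[[0, 0, -15, 0, 0, 9, 85], [0, 0, -15, 0, 0, 9, 85], [0, 0, -15, 0, 0, 9, 85], [0, 0, -15, 0, 0, 9, 85], [0, 0, -15, 0, 0, 9, 85], [0, 0, -15, 0, 0, 8.7, 85], [0, 0, 0, 0, 0, 0, 85]]]}}

```text
time: 0.98
tool_pos: [0.1883, 0.5964, 0.3139]
tool_rot: [-0.0, 0.582, 0.814, 0.001]
contact_force: [0.4, -0.9, -0.1]
gripper_width: 0.997
grasp_force: 0.0
```

```bash
cat > go.py <<'E'
import sys
from h import *
from plant import manip
s=manip.state();M=R.from_quat(s["tool_rot"],scalar_first=True).as_matrix()
print(s["time"],s["tool_pos"],"yaw y",np.degrees(np.arctan2(M[1,1],M[0,1])),"z",M[:,2].round(4),"F",np.round(s["contact_force"],2),s["gripper_width"],s["grasp_force"])
if len(sys.argv)>3:print("tool mm",(M.T@(np.array(sys.argv[1:4],float)-s["tool_pos"])*1000).round(1))
E
python3 go.py .543 .160 .30
```

```text
0.975 [0.18833578 0.5963969  0.31390881] yaw y 18.879155785313934 z [ 8.0e-04  1.9e-03 -1.0e+00] F [ 0.38 -0.86 -0.09] 0.9966580719049337 0.0
tool mm [-527.7  194.4   13.4]
```

Call:
{"method": "servo_tool", "body": {"moves": [[[-44, 16.2, 1, 0, 0, 0, 85], [-44, 16.2, 1, 0, 0, 0, 85], [-44, 16.2, 1, 0, 0, 0, 85], [-44, 16.2, 1, 0, 0, 0, 85], [-44, 16.2, 1, 0, 0, 0, 85], [-44, 16.2, 1, 0, 0, 0, 85], [-44, 16.2, 1, 0, 0, 0, 85], [-44, 16.2, 1, 0, 0, 0, 85], [-44, 16.2, 1, 0, 0, 0, 85], [-44, 16.2, 1, 0, 0, 0, 85], [-44, 16.2, 1, 0, 0, 0, 85], [-44, 16.2, 1, 0, 0, 0, 85]]]}}

```text
time: 2.48
tool_pos: [0.5425, 0.1573, 0.2993]
tool_rot: [-0.001, 0.581, 0.814, -0.001]
contact_force: [0.4, 0.6, 0.2]
gripper_width: 0.993
grasp_force: 0.0
```

Call:
{"method": "servo_tool", "body": {"moves": [[[0, 0, 0, 0, 0, 0, 85], [0, 0, 0, 0, 0, 0, 85]]]}}

```text
time: 2.72
tool_pos: [0.5416, 0.1588, 0.2998]
tool_rot: [-0.001, 0.582, 0.813, -0.0]
contact_force: [-0.5, -0.3, -0.3]
gripper_width: 0.996
grasp_force: 0.0
```

```bash
python3 go.py .543 .160 .19; python3 - <<'E'
from plant import manip
import cv2,pickle
f=manip.grab_frame("wrist");cv2.imwrite("pics/w1.png",f["image"]);pickle.dump(f,open("w1.pkl","wb"))
E
```

```text
2.725 [0.54163997 0.15881339 0.29975522] yaw y 18.844035978118015 z [-1.8e-03  1.0e-04 -1.0e+00] F [-0.49 -0.29 -0.28] 0.9961006814257284 0.0
tool mm [  0.6   1.9 109.8]
```

View pics/w1.png

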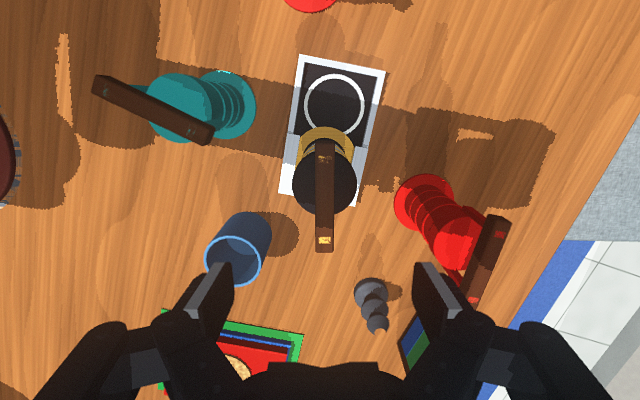

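The wrist view shows the handle bar vertical at col ~324, dots at (323,158) and (324,241), midway between the fingers (~222 and 428). I'll check its centre by ray, then descend.

```bash
python3 - <<'E'
from h import *
f=pickle.load(open("w1.pkl","rb"))
a=plane(f,(323,158),.204);b=plane(f,(324.5,241),.204);v=a-b
print(a,b,(a+b)/2,np.linalg.norm(v),np.degrees(np.arctan2(v[1],v[0])))
E
```

```text
[0.52938428 0.19255135 0.204     ] [0.55384212 0.1249331  0.204     ] [0.5416132  0.15874222 0.204     ] 0.0719055890357329 109.88529636709745
```

Call:
{"method": "servo_tool", "body": {"moves": [[[0.5, 1.5, 25, 0, 0, 0, 85], [0, 0, 25, 0, 0, 0, 85], [0, 0, 20, 0, 0, 0, 85], [0, 0, 10, 0, 0, 0, 85], [0, 0, 0, 0, 0, 0, 85]]]}}

```text
time: 3.4
tool_pos: [0.543, 0.1599, 0.2202]
tool_rot: [-0.0, 0.582, 0.813, -0.0]
contact_force: [-0.4, -0.6, 0.5]
gripper_width: 1.0
grasp_force: 0.0
```

Call:
{"method": "servo_tool", "body": {"moves": [[[0, 0, 10, 0, 0, 0, 85], [0, 0, 10, 0, 0, 0, 85], [0, 0, 10, 0, 0, 0, 85], [0, 0, 0, 0, 0, 0, 85], [0, 0, 0, 0, 0, 0, 40]]]}}

```text
time: 4.03
tool_pos: [0.5435, 0.1596, 0.1909]
tool_rot: [0.0, 0.582, 0.813, 0.0]
contact_force: [-0.7, 0.4, 1.0]
gripper_width: 0.809
grasp_force: 0.0
```

Call:
{"method": "servo_tool", "body": {"moves": [[[0, 0, 0, 0, 0, 0, 25], [0, 0, 0, 0, 0, 0, 20], [0, 0, 0, 0, 0, 0, 10], [0, 0, 0, 0, 0, 0, 0], [0, 0, 0, 0, 0, 0, 0], [0, 0, 0, 0, 0, 0, 0], [0, 0, 0, 0, 0, 0, 0]]]}}

```text
time: 4.9
tool_pos: [0.5436, 0.1596, 0.1914]
tool_rot: [0.0, 0.582, 0.813, 0.0]
contact_force: [-1.8, -1.8, 5.1]
gripper_width: 0.159
grasp_force: 58.9
```

```bash
python3 go.py .533 .2285 .19
```

```text
4.9 [0.54361247 0.15964419 0.19135551] yaw y 18.779611668532784 z [ 6.e-04  0.e+00 -1.e+00] F [-1.75 -1.78  5.08] 0.15911348093809127 58.888476490974426
tool mm [68.6 12.1  1.4]
```

Call:
{"method": "servo_tool", "body": {"moves": [[[2.5, 0.5, 0, 0, 0, 0, 0], [5, 0.9, 0, 0, 0, 0, 0], [5, 0.9, 0, 0, 0, 0, 0], [5, 1, 0, 0, 0, 0, 0], [5, 1, 0, 0, 0, 0, 0], [5, 0.9, 0, 0, 0, 0, 0]]]}}

```text
time: 5.65
tool_pos: [0.5415, 0.1771, 0.1937]
tool_rot: [0.009, 0.583, 0.812, -0.009]
contact_force: [-3.5, -38.8, 16.2]
gripper_width: 0.155
grasp_force: 60.0
```

Resistance of 39 N, so something is jamming; I'll look before pushing on.

```bash
python3 go.py .533 .2285 .19; python3 - <<'E'
from plant import manip
import cv2,pickle,numpy as np
d={}
for n in("top","side"):
    d[n]=manip.grab_frame(n)
pickle.dump(d,open("f1.pkl","wb"))
a=cv2.resize(d["top"]["image"][185:275,205:305],(400,360),interpolation=cv2.INTER_CUBIC)
b=cv2.resize(d["side"]["image"][140:230,255:355],(400,360),interpolation=cv2.INTER_CUBIC)
cv2.imwrite("pics/j1.png",np.hstack([a,b]))
E
```

```text
5.65 [0.54146562 0.17708534 0.19369184] yaw y 18.656736671409803 z [ 0.0035 -0.0251 -0.9997] F [ -3.49 -38.79  16.2 ] 0.15484488714226524 59.974692369578406
tool mm [51.5  8.4  2.4]
```

View pics/j1.png

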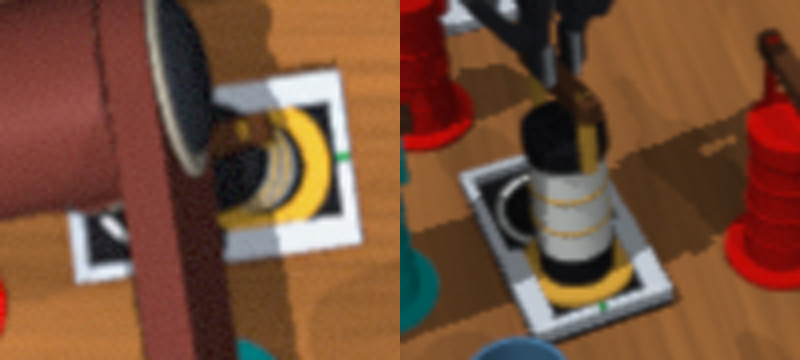

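The foot has hardly moved (rim still at about (288,228) in the top view) while the handle went 18 mm, so the lantern has tipped against the lips and jammed. I'll back off, take most of its weight off the floor so friction drops, then slide slowly.

Call:
{"method": "servo_tool", "body": {"moves": [[[-5, -0.9, 0, 0, 0, 0, 0], [-5, -0.9, 0, 0, 0, 0, 0], [-5, -0.9, 0, 0, 0, 0, 0], [-3, -0.5, 0, 0, 0, 0, 0], [0, 0, 0, 0, 0, 0, 0], [0, 0, 0, 0, 0, 0, 0]]]}}

```text
time: 6.5
tool_pos: [0.5437, 0.1682, 0.1926]
tool_rot: [0.002, 0.582, 0.813, 0.0]
contact_force: [-0.6, -3.6, 8.3]
gripper_width: 0.157
grasp_force: 59.3
```

```bash
python3 go.py .5435 .1597 .1912
```

```text
6.5 [0.54366863 0.16816289 0.19255398] yaw y 18.752242412359006 z [ 0.0037 -0.0023 -1.    ] F [-0.61 -3.65  8.29] 0.15661785447914528 59.25009177066386
tool mm [-8.  -2.9  1.4]
```

Call:
{"method": "servo_tool", "body": {"moves": [[[-5, -0.9, 0, 0, 0, 0, 0], [-4, -0.8, 0, 0, 0, 0, 0], [0, 0, -0.5, 0, 0, 0, 0], [0, 0, -0.5, 0, 0, 0, 0], [0, 0, 0, 0, 0, 0, 0], [0, 0, 0, 0, 0, 0, 0]]]}}

```text
time: 7.25
tool_pos: [0.5434, 0.1604, 0.1914]
tool_rot: [-0.0, 0.582, 0.813, -0.0]
contact_force: [-0.1, 1.2, 0.6]
gripper_width: 0.155
grasp_force: 58.6
```

Call:
{"method": "servo_tool", "body": {"moves": [[[0, 0, -0.5, 0, 0, 0, 0], [0, 0, -0.5, 0, 0, 0, 0], [0, 0, 0, 0, 0, 0, 0]]]}}

```text
time: 7.62
tool_pos: [0.5428, 0.1598, 0.1913]
tool_rot: [-0.001, 0.582, 0.813, -0.001]
contact_force: [0.7, 0.2, -6.4]
gripper_width: 0.157
grasp_force: 58.6
```

Call:
{"method": "servo_tool", "body": {"moves": [[[0, 0, -0.5, 0, 0, 0, 0], [0, 0, -0.3, 0, 0, 0, 0], [0, 0, 0, 0, 0, 0, 0]]]}}

```text
time: 8.0
tool_pos: [0.5434, 0.1601, 0.1933]
tool_rot: [-0.0, 0.582, 0.813, -0.0]
contact_force: [-0.6, 0.1, -5.3]
gripper_width: 0.158
grasp_force: 58.6
```

```bash
python3 go.py .5435 .1597 .1912
```

```text
8.0 [0.54338917 0.16010735 0.19329099] yaw y 18.77581384535393 z [-5.e-04 -2.e-04 -1.e+00] F [-0.6   0.11 -5.27] 0.1578291329425265 58.60580384731293
tool mm [-0.4 -0.   2.1]
```

Call:
{"method": "servo_tool", "body": {"moves": [[[0, 0, 0.6, 0, 0, 0, 0], [2, 0.4, 0, 0, 0, 0, 0], [3, 0.6, 0, 0, 0, 0, 0], [3, 0.6, 0, 0, 0, 0, 0], [0, 0, 0, 0, 0, 0, 0]]]}}

```text
time: 8.62
tool_pos: [0.5424, 0.1686, 0.193]
tool_rot: [-0.0, 0.582, 0.813, 0.0]
contact_force: [-0.4, -0.8, -6.1]
gripper_width: 0.158
grasp_force: 58.6
```

Free now. On in stages.

Call:
{"method": "servo_tool", "body": {"moves": [[[3, 0.6, 0, 0, 0, 0, 0], [4, 0.7, 0, 0, 0, 0, 0], [4, 0.7, 0, 0, 0, 0, 0], [4, 0.7, 0, 0, 0, 0, 0], [3, 0.6, 0, 0, 0, 0, 0], [0, 0, 0, 0, 0, 0, 0]]]}}

```text
time: 9.38
tool_pos: [0.5398, 0.1867, 0.193]
tool_rot: [-0.0, 0.582, 0.813, 0.0]
contact_force: [-0.5, -0.8, -5.6]
gripper_width: 0.157
grasp_force: 58.6
```

```bash
python3 go.py .5335 .2289 .193
```

```text
9.375 [0.5397682  0.1866724  0.19298552] yaw y 18.80299911079474 z [-0.  0. -1.] F [-0.53 -0.81 -5.59] 0.15654469627799292 58.60996663570404
tool mm [42.   7.7 -0. ]
```

Call:
{"method": "servo_tool", "body": {"moves": [[[4, 0.7, 0, 0, 0, 0, 0], [5, 0.9, 0, 0, 0, 0, 0], [5, 0.9, 0, 0, 0, 0, 0], [5, 0.9, 0, 0, 0, 0, 0], [5, 0.9, 0, 0, 0, 0, 0], [0, 0, 0, 0, 0, 0, 0]]]}}

```text
time: 10.12
tool_pos: [0.5361, 0.211, 0.193]
tool_rot: [-0.0, 0.582, 0.813, 0.0]
contact_force: [0.0, 1.0, -6.1]
gripper_width: 0.154
grasp_force: 58.6
```

Call:
{"method": "servo_tool", "body": {"moves": [[[4, 0.7, 0, 0, 0, 0, 0], [4, 0.7, 0, 0, 0, 0, 0], [4, 0.8, 0, 0, 0, 0, 0], [3, 0.6, 0, 0, 0, 0, 0], [2, 0.4, 0, 0, 0, 0, 0], [0, 0, 0, 0, 0, 0, 0], [0, 0, 0, 0, 0, 0, 0]]]}}

```text
time: 11.0
tool_pos: [0.5337, 0.2276, 0.193]
tool_rot: [0.0, 0.582, 0.813, -0.0]
contact_force: [0.0, -0.0, -6.0]
gripper_width: 0.154
grasp_force: 58.6
```

```bash
python3 go.py .5335 .2289 .193; python3 - <<'E'
from plant import manip
import cv2,pickle,numpy as np
d={n:manip.grab_frame(n) for n in("top","side")}
pickle.dump(d,open("f2.pkl","wb"))
a=cv2.resize(d["top"]["image"][185:275,205:305],(400,360),interpolation=cv2.INTER_CUBIC)
b=cv2.resize(d["side"]["image"][140:230,255:355],(400,360),interpolation=cv2.INTER_CUBIC)
cv2.imwrite("pics/j2.png",np.hstack([a,b]))
E
```

```text
11.0 [0.53374297 0.22755085 0.19299567] yaw y 18.77576485142569 z [ 0.e+00 -1.e-04 -1.e+00] F [ 0.01 -0.03 -6.02] 0.15435334591382827 58.614694476127625
tool mm [ 1.4  0.2 -0. ]
```

View pics/j2.png

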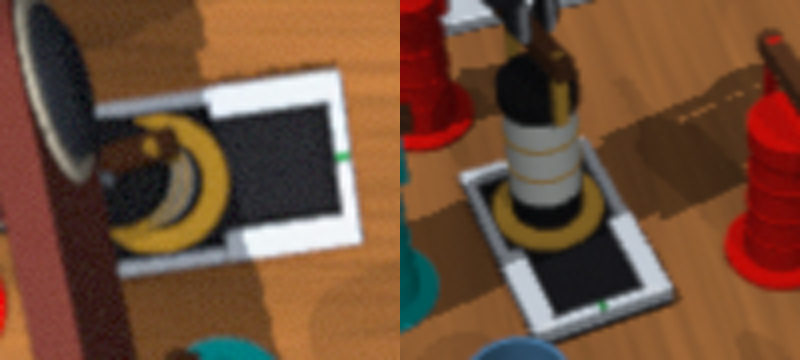

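The lantern is upright, with its foot at the ring end clear of the lips (foot rim at (230,180) in the crop). I'll lower it 1 mm to settle, then lift.

Call:
{"method": "servo_tool", "body": {"moves": [[[0.5, 0.1, 1, 0, 0, 0, 0], [0, 0, 0.5, 0, 0, 0, 0], [0, 0, 0, 0, 0, 0, 0], [0, 0, 0, 0, 0, 0, 0], [0, 0, -5, 0, 0, 0, 0], [0, 0, -15, 0, 0, 0, 0], [0, 0, -25, 0, 0, 0, 0], [0, 0, -30, 0, 0, 0, 0], [0, 0, -30, 0, 0, 0, 0], [0, 0, -25, 0, 0, 0, 0], [0, 0, -15, 0, 0, 0, 0], [0, 0, 0, 0, 0, 0, 0]]]}}

```text
time: 12.6
tool_pos: [0.5343, 0.2283, 0.3386]
tool_rot: [0.001, 0.582, 0.813, 0.001]
contact_force: [-0.1, -0.3, -6.9]
gripper_width: 0.155
grasp_force: 58.8
```

```bash
python3 go.py .4966 -.2566 .335
```

```text
12.6 [0.53427758 0.22831564 0.33864168] yaw y 18.78056166091272 z [ 3.4e-03  9.0e-04 -1.0e+00] F [-0.09 -0.33 -6.86] 0.15452558052244242 58.79316329956055
tool mm [-447.  -191.8    3.1]
```

Call:
{"method": "servo_tool", "body": {"moves": [[[-15, -6.4, 0, 0, 0, 0, 0], [-30, -12.9, 0, 0, 0, 0, 0], [-45, -19.3, 0, 0, 0, 0, 0], [-45, -19.3, 0, 0, 0, 0, 0], [-45, -19.3, 0, 0, 0, 0, 0], [-45, -19.3, 0, 0, 0, 0, 0], [-45, -19.3, 0, 0, 0, 0, 0], [-45, -19.3, 0, 0, 0, 0, 0], [-45, -19.3, 0, 0, 0, 0, 0], [-42, -18, 0, 0, 0, 0, 0], [-30, -12.9, 0, 0, 0, 0, 0], [-15, -6.4, 0, 0, 0, 0, 0]]]}}

```text
time: 14.1
tool_pos: [0.4945, -0.2587, 0.3347]
tool_rot: [-0.002, 0.583, 0.812, -0.0]
contact_force: [0.1, -0.8, -5.5]
gripper_width: 0.158
grasp_force: 58.8
```

Call:
{"method": "servo_tool", "body": {"moves": [[[0, 0, 10, 0, 0, 0, 0], [0, 0, 20, 0, 0, 0, 0], [0, 0, 10, 0, 0, 0, 0], [0, 0, 0, 0, 0, 0, 0], [0, 0, 0, 0, 0, 0, 0]]]}}

```text
time: 14.72
tool_pos: [0.4964, -0.2564, 0.297]
tool_rot: [0.0, 0.582, 0.813, 0.0]
contact_force: [0.9, -0.4, -6.0]
gripper_width: 0.161
grasp_force: 58.8
```

```bash
python3 go.py .4966 -.2566 .260; python3 - <<'E'
from plant import manip
import cv2,pickle,numpy as np
d={n:manip.grab_frame(n) for n in("top","side")}
pickle.dump(d,open("f3.pkl","wb"))
a=cv2.resize(d["top"]["image"][170:310,370:490],(400,467),interpolation=cv2.INTER_CUBIC)
b=cv2.resize(d["side"]["image"][200:340,260:380],(400,467),interpolation=cv2.INTER_CUBIC)
cv2.imwrite("pics/j3.png",np.hstack([a,b]))
E
```

```text
14.725 [ 0.49636926 -0.25644655  0.29696185] yaw y 18.821666639989513 z [ 7.e-04 -4.e-04 -1.e+00] F [ 0.91 -0.37 -6.05] 0.16114038718806667 58.817646503448486
tool mm [-0.2  0.2 37. ]
```

View pics/j3.png

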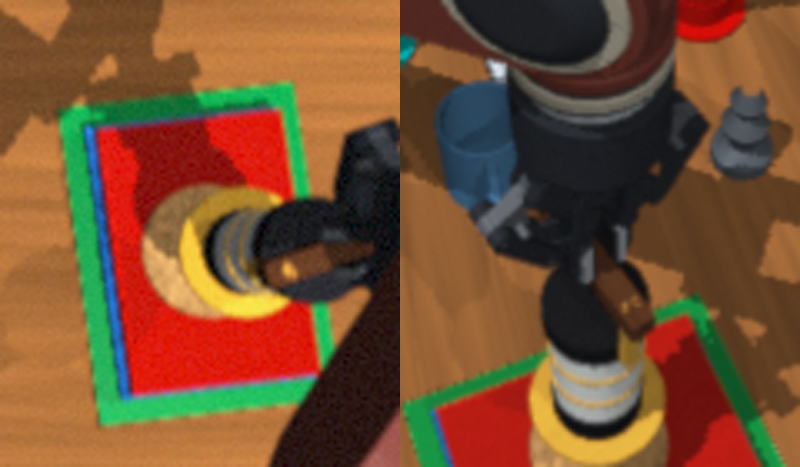

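```bash
python3 - <<'E'
from h import *
d=pickle.load(open("f3.pkl","rb"));t,s=d["top"],d["side"]
k=.3;T=lambda x,y:(370+x*k,170+y*k)
m=cv2.inRange(cv2.cvtColor(t["image"],cv2.COLOR_BGR2HSV),(18,150,120),(32,255,255));m[:, :415]=0;m[:,470:]=0;m[:220]=0;m[275:]=0
c=max(cv2.findContours(m,0,2)[0],key=cv2.contourArea);h=cv2.convexHull(c);e=cv2.fitEllipse(h);print(e,cv2.boundingRect(c))
x,y,w,hh=cv2.boundingRect(c);r=hh/2
print("foot",plane(t,(x+r-.5,y+hh/2-.5),.1185),"width mm",hh/t["mtx"][0,0]*(t["eye"][2]-.1185)*1e3)
q=T(291,271);print("dot y+",plane(t,q,.3095),"expected",[.4964-.035*np.sin(np.radians(18.8)),-.2564+.035*np.cos(np.radians(18.8))])
E
```

```text
((442.0521240234375, 245.31646728515625), (37.569034576416016, 39.6844596862793), 133.88153076171875) (423, 227, 34, 38)
foot [ 0.49350194 -0.25370279  0.1185    ] width mm 89.06857021285194
dot y+ [ 0.48196053 -0.22498118  0.3095    ] expected [np.float64(0.48512070066693214), np.float64(-0.22326727589595063)]
```

Call:
{"method": "servo_tool", "body": {"moves": [[[-2.5, 1.2, 10, 0, 0, 0, 0], [0, 0, 12, 0, 0, 0, 0], [0, 0, 8, 0, 0, 0, 0], [0, 0, 4, 0, 0, 0, 0], [0, 0, 2, 0, 0, 0, 0], [0, 0, 0, 0, 0, 0, 0], [0, 0, 0, 0, 0, 0, 0]]]}}

```text
time: 15.7
tool_pos: [0.4982, -0.2589, 0.261]
tool_rot: [0.0, 0.582, 0.813, -0.0]
contact_force: [0.1, 0.1, -5.8]
gripper_width: 0.151
grasp_force: 58.8
```

Call:
{"method": "servo_tool", "body": {"moves": [[[0, 0, 1, 0, 0, 0, 0], [0, 0, 1, 0, 0, 0, 0], [0, 0, 1, 0, 0, 0, 0], [0, 0, 1, 0, 0, 0, 0], [0, 0, 1, 0, 0, 0, 0], [0, 0, 1, 0, 0, 0, 0]]]}}

```text
time: 16.45
tool_pos: [0.498, -0.2587, 0.2544]
tool_rot: [0.0, 0.582, 0.813, 0.0]
contact_force: [0.2, -0.4, -4.5]
gripper_width: 0.157
grasp_force: 58.8
```

Call:
{"method": "servo_tool", "body": {"moves": [[[0, 0, 1, 0, 0, 0, 0], [0, 0, 1, 0, 0, 0, 0], [0, 0, 1, 0, 0, 0, 0], [0, 0, 1, 0, 0, 0, 0], [0, 0, 1, 0, 0, 0, 0], [0, 0, 1, 0, 0, 0, 0], [0, 0, 1, 0, 0, 0, 0]]]}}

```text
time: 17.32
tool_pos: [0.498, -0.2588, 0.2475]
tool_rot: [0.0, 0.582, 0.813, 0.0]
contact_force: [-0.3, 0.4, -6.1]
gripper_width: 0.156
grasp_force: 58.8
```

Call:
{"method": "servo_tool", "body": {"moves": [[[0, 0, 1, 0, 0, 0, 0], [0, 0, 1, 0, 0, 0, 0], [0, 0, 1, 0, 0, 0, 0], [0, 0, 1, 0, 0, 0, 0], [0, 0, 1, 0, 0, 0, 0], [0, 0, 1, 0, 0, 0, 0], [0, 0, 1, 0, 0, 0, 0]]]}}

```text
time: 18.2
tool_pos: [0.498, -0.2588, 0.2404]
tool_rot: [-0.0, 0.582, 0.813, -0.0]
contact_force: [-0.3, -0.3, -5.7]
gripper_width: 0.154
grasp_force: 58.8
```

Call:
{"method": "servo_tool", "body": {"moves": [[[0, 0, 1, 0, 0, 0, 0], [0, 0, 1, 0, 0, 0, 0], [0, 0, 1, 0, 0, 0, 0], [0, 0, 1, 0, 0, 0, 0], [0, 0, 1, 0, 0, 0, 0], [0, 0, 1, 0, 0, 0, 0], [0, 0, 1, 0, 0, 0, 0]]]}}

```text
time: 19.08
tool_pos: [0.498, -0.2587, 0.2334]
tool_rot: [-0.0, 0.582, 0.813, 0.0]
contact_force: [0.6, 0.2, -5.1]
gripper_width: 0.156
grasp_force: 58.8
```

Call:
{"method": "servo_tool", "body": {"moves": [[[0, 0, 1, 0, 0, 0, 0], [0, 0, 1, 0, 0, 0, 0], [0, 0, 1, 0, 0, 0, 0], [0, 0, 1, 0, 0, 0, 0], [0, 0, 1, 0, 0, 0, 0], [0, 0, 1, 0, 0, 0, 0]]]}}

```text
time: 19.82
tool_pos: [0.498, -0.2588, 0.2274]
tool_rot: [0.0, 0.582, 0.813, -0.0]
contact_force: [-0.1, 0.0, -5.6]
gripper_width: 0.157
grasp_force: 58.8
```

Call:
{"method": "servo_tool", "body": {"moves": [[[0, 0, 1, 0, 0, 0, 0], [0, 0, 1, 0, 0, 0, 0], [0, 0, 1, 0, 0, 0, 0], [0, 0, 1, 0, 0, 0, 0], [0, 0, 1, 0, 0, 0, 0]]]}}

```text
time: 20.45
tool_pos: [0.498, -0.2588, 0.2224]
tool_rot: [-0.0, 0.582, 0.813, -0.0]
contact_force: [-0.4, 0.6, -5.1]
gripper_width: 0.156
grasp_force: 58.8
```

Call:
{"method": "servo_tool", "body": {"moves": [[[0, 0, 0.7, 0, 0, 0, 0], [0, 0, 0.7, 0, 0, 0, 0], [0, 0, 0.7, 0, 0, 0, 0], [0, 0, 0.7, 0, 0, 0, 0], [0, 0, 0.7, 0, 0, 0, 0]]]}}

```text
time: 21.08
tool_pos: [0.498, -0.2588, 0.219]
tool_rot: [0.0, 0.582, 0.813, 0.0]
contact_force: [-0.1, 0.4, -5.5]
gripper_width: 0.161
grasp_force: 58.8
```

Call:
{"method": "servo_tool", "body": {"moves": [[[0, 0, 0.7, 0, 0, 0, 0], [0, 0, 0.7, 0, 0, 0, 0], [0, 0, 0.7, 0, 0, 0, 0], [0, 0, 0.7, 0, 0, 0, 0], [0, 0, 0.7, 0, 0, 0, 0]]]}}

```text
time: 21.7
tool_pos: [0.498, -0.2588, 0.2154]
tool_rot: [-0.0, 0.582, 0.813, 0.0]
contact_force: [-0.7, 0.2, -4.6]
gripper_width: 0.158
grasp_force: 58.8
```

Call:
{"method": "servo_tool", "body": {"moves": [[[0, 0, 0.7, 0, 0, 0, 0], [0, 0, 0.7, 0, 0, 0, 0], [0, 0, 0.7, 0, 0, 0, 0], [0, 0, 0.7, 0, 0, 0, 0], [0, 0, 0.7, 0, 0, 0, 0]]]}}

```text
time: 22.32
tool_pos: [0.499, -0.2596, 0.2154]
tool_rot: [0.002, 0.582, 0.813, -0.0]
contact_force: [-3.3, 1.5, 9.5]
gripper_width: 0.157
grasp_force: 60.7
```

Contact felt at TCP z = 0.2154 (coaster about 32 mm high). I'll ease off slightly and hold.

Call:
{"method": "servo_tool", "body": {"moves": [[[0, 0, -0.7, 0, 0, 0, 0], [0, 0, -0.7, 0, 0, 0, 0], [0, 0, -0.4, 0, 0, 0, 0], [0, 0, 0, 0, 0, 0, 0], [0, 0, 0, 0, 0, 0, 0], [0, 0, 0, 0, 0, 0, 0]]]}}

```text
time: 23.08
tool_pos: [0.4985, -0.2592, 0.2153]
tool_rot: [0.001, 0.582, 0.813, -0.0]
contact_force: [-2.4, 0.2, 6.0]
gripper_width: 0.161
grasp_force: 60.2
```

```bash
python3 go.py
```

```text
23.075 [ 0.49845299 -0.25921609  0.21528269] yaw y 18.775787302150697 z [ 0.0015 -0.0014 -1.    ] F [-2.39  0.18  6.02] 0.16051183912840142 60.22843658924103
```

Call:
{"method": "servo_tool", "body": {"moves": [[[0, 0, -0.5, 0, 0, 0, 0], [0, 0, -0.5, 0, 0, 0, 0], [0, 0, 0, 0, 0, 0, 0], [0, 0, 0, 0, 0, 0, 0]]]}}

```text
time: 23.58
tool_pos: [0.4981, -0.259, 0.2152]
tool_rot: [0.0, 0.582, 0.813, -0.0]
contact_force: [-3.1, 0.3, 4.6]
gripper_width: 0.156
grasp_force: 60.1
```

Resting on the coaster and still held. Now open gently.

Call:
{"method": "servo_tool", "body": {"moves": [[[0, 0, 0, 0, 0, 0, 18], [0, 0, 0, 0, 0, 0, 22], [0, 0, 0, 0, 0, 0, 30], [0, 0, 0, 0, 0, 0, 45], [0, 0, 0, 0, 0, 0, 60], [0, 0, 0, 0, 0, 0, 80], [0, 0, 0, 0, 0, 0, 80], [0, 0, 0, 0, 0, 0, 80], [0, 0, 0, 0, 0, 0, 80]]]}}

```text
time: 24.7
tool_pos: [0.498, -0.2588, 0.2148]
tool_rot: [0.0, 0.582, 0.813, 0.0]
contact_force: [-0.0, 0.5, -0.0]
gripper_width: 0.941
grasp_force: 0.0
```

Call:
{"method": "servo_tool", "body": {"moves": [[[0, 0, -5, 0, 0, 0, 80], [0, 0, -10, 0, 0, 0, 80], [0, 0, -20, 0, 0, 0, 80], [0, 0, -30, 0, 0, 0, 80], [0, 0, -30, 0, 0, 0, 80], [0, 0, -20, 0, 0, 0, 80], [0, 0, 0, 0, 0, 0, 80], [0, 0, 0, 0, 0, 0, 80]]]}}

```text
time: 25.7
tool_pos: [0.4977, -0.2585, 0.3287]
tool_rot: [-0.001, 0.582, 0.813, -0.0]
contact_force: [0.7, -0.7, 0.4]
gripper_width: 0.938
grasp_force: 0.0
```

```bash
python3 go.py; python3 - <<'E'
from plant import manip
import cv2,numpy as np
d={n:manip.grab_frame(n)["image"] for n in("top","side")}
cv2.imwrite("pics/end.png",np.hstack([cv2.resize(d["top"][100:320,290:490],(390,429)),cv2.resize(d["side"][180:400,240:440],(390,429))]))
E
```

```text
25.7 [ 0.49768889 -0.2585464   0.32867366] yaw y 18.778098318839167 z [-0.0014  0.001  -1.    ] F [ 0.7  -0.7   0.44] 0.9382463262934829 0.0
```

View pics/end.png

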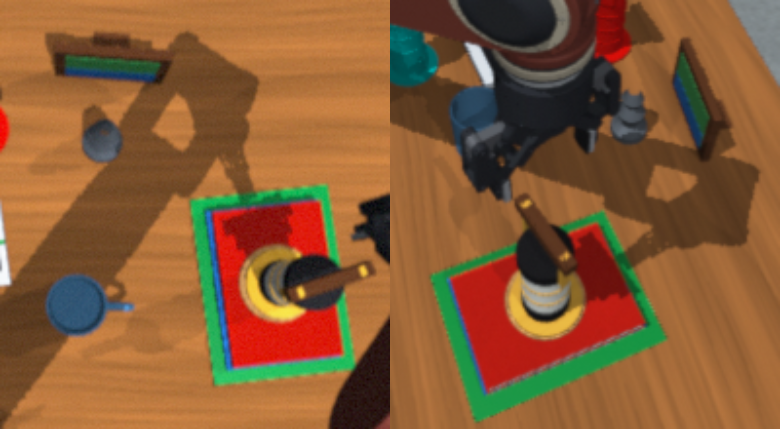

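The lantern stands upright and centred, with its foot (275,285 in the left half) covering the coaster. The gripper is clear, and the mug, figurine and frame are unmoved.

```bash
python3 -c "
from plant import manip
print(manip.job_done())"
```

```text
the job is handed in; nothing more can be done
None
```

The lantern stands upright and released on the coaster after being slid to the ring-marked end and lifted off; the first slide jammed under the lips at 39 N, so I backed off and slid it again with its weight carried (about 1–2 mm off the channel floor). The last pictures show the mug, figurine and frame unmoved, and the job is handed in at about 26 s, though no verdict came back.

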